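# Find the full scroll box by weight and put it away in the drawer

## Robot

A 6-joint arm with a two-finger parallel gripper is mounted at the origin on the work surface. World frame = base frame: x ahead of the robot, y to its left, z up, the work surface at z = 0. Lengths are in mm, angles in rad, forces in N, time in s.
With the tool pointing down it reaches from about 250 to 800 mm from the base axis. Payload 8.5 kg.
Tool frame: the origin (TCP) lies at the very end of the fingers, on their centre line; the grasp point (between the pads) lies 19 mm behind it; y points along the fingers, x is the direction in which the jaws open and shut, and the axes are right-handed (so a half turn about y gives the same grasp; the last joint's range is limited). The gripper opens to 85 mm and grips with 20 to 120 N. Pads are 22 mm wide; open, the fingers measure 114 mm over their backs; the gripper's body (76 mm by 85 mm) begins 54 mm behind the grasp point. The pads swing forward as they close: fully open they stand 13 mm farther back than shut.
Start: joints at [1.13, 0.238, -0.013, 1.319, 0, 1.571], TCP at [223.978, 474.777, 231.276] pointing down, gripper open.
Joint ranges: [-2.66, 2.66], [-1.03, 1.9], [-1.14, 1.46], [-1.82, 2.27], [-1.45, 1.34], [-3.14, 3.14]. Speed limits (rad/s): [2.22, 2.22, 2.79, 3.14, 3.14, 3.14].

## Interface

Orientations are given as a unit quaternion [w, x, y, z].
In Python, from station import bot, vision gives the robot as it stands. The module is installed in compiled form; this text tells all that it offers.
- The arm moves only by the tool move_arm, never from a script. Its argument "targets" is a list of rows, each an object with "delta_pos": the shift along the tool's x, y, z in cm, a list of three; "roll": the turn about the tool's y in rad. A call has 1 to 20 rows; each row is the pose to reach, as a shift and turn from the pose commanded when the call began, along the tool's axes at that moment; what a row does not reach only later rows make up. A row lasts 1/10 s, in which the tool goes at most 50 mm and 8.59 degrees, less where a joint would pass 70% of its speed; a pose out of reach is approached as far as the arm can. A call with a gripper value outside its range is refused whole. "hand" is the opening in per cent of the stroke, from 0 (shut) to 100 (fully open), set as the call begins (left out, the last holds). The fingers move at their own pace and stop on an object; "newtons" is the grip in N (left out, the last holds). Time passes only in rows, so rows that repeat a pose let the fingers close. It gives the time, the measured TCP pose, the force and the opening at its end, in the units of the state.
- bot.state(): the state, without advancing time (a new reading comes with each control period).
- vision.capture(name): name is "scene" or "top" or "wrist"; returns a dict with "pixels" (420x560x3 uint8, red, green, blue), "camera_matrix" (3x3 intrinsics, pixels), "distortion" ([k1, k2, p1, p2, k3] as OpenCV has them; the pictures are not rectified), "R" (3x3) and "t" (3): a world point X has camera coordinates R X + t; the wrist camera has in their place "tool_from_camera" (4x4, takes a point from camera to tool coordinates, whose origin is the TCP and whose axes are the tool frame's). Camera axes: x right, y down, z forward; pixel columns grow to the right and rows downward; lengths in mm; the calibration is good to about 2 mm. A picture is of the moment at which its call begins: read the wrist's pose just before it. There is no depth.
- bot.job_done(): hands the job in, once; it reports no verdict.
The state is a dict: "t": time; "joints": joint angles; "joint_vel": joint speeds; "joint_efforts": joint torques, N m; "position": TCP position; "ee_rot": TCP orientation; "ft_force": force on the tool from outside, world axes, zero at the start; "moment": the same for the moment, N m; "opening": finger opening in mm.
Only numpy, scipy, OpenCV 4.12 (cv2) and the standard library are available. Lean on these libraries where they do the work, as an engineer would, in place of code of your own. Each camera call takes 0.05 s, during which the arm holds its last target. There are 200 camera calls.

## Task

One of the three identical closed wooden scroll boxes on the grey felt holds a scroll and the other two are empty; only the weight tells them apart. Lift them to find the full one, lower it by hand (do not drop it) lid up into the foam pocket of the open drawer, and push the drawer fully shut. Leave the two empty boxes lying flat on the felt with their lids up, and do not disturb the cup, the paper weight or the brush.

Things in the scene. Friction and masses are not known exactly. Their poses are not given: they have to be found in the camera images.
- scroll_box_1_center (a point): centre of one of three identical closed scroll boxes, pale wood with plain straight sides and a sliding lid on top, 150 long (its x) x 56 wide (y) x 56 tall mm, lying lid up on the felt; gripped across the 56 mm. One holds a scroll and weighs 0.31 to 0.42 kg, the two empty ones weigh 0.11 to 0.15 kg; which of the three is full changes from start to start
- scroll_box_2_center (a point): the same for the second scroll box
- scroll_box_3_center (a point): the same for the third scroll box
- felt: grey felt sheet fixed to the table, 260 (x) x 420 (y) x 3 mm, origin at the centre of its underside; the boxes lie on it side by side, about 128 mm apart along its y
- cabinet: white steel desktop document cabinet with two drawers one above the other, fixed, 320 deep (x) x 270 wide (y) x 190 mm tall; origin at the bottom centre of its front, x points from the front to the back, the drawers come out towards -x
- drawer (a joint): upper drawer of the cabinet: how far it has been pushed in, in m: 0 is pulled right out, 0.235 is fully shut; it starts open, at 0.01 to 0.03, runs freely (about 1.5 N) and stays where it is left
- pocket (a point): centre of the floor of the 166 (x) x 72 (y) mm pocket in the upper drawer's foam insert, 111 mm above the table, axes as the cabinet's; it moves with the drawer and starts wholly clear of the cabinet. From the pocket floor up: grey foam frame round the pocket 12 mm; tray side walls (114 mm away) 45 mm; drawer front (from 98 mm away at -x) 76 mm; underside of the cabinet's top 74 mm
- drawer_pull (a point): middle of the steel bar handle (10 mm thick, 100 mm along y) of the upper drawer, 163 mm above the table, 28 mm in front of the drawer's front face; moves with the drawer
- paper_cup: bystander: empty white paper cup, 74 mm across, 88 mm tall, origin at the centre of its underside
- paper_weight: bystander: round brass paper weight with a ball grip, 52 mm across, 47 mm tall, origin at the centre of its underside
- brush: bystander: flat brush, 190 mm long, lying on the table, origin near its middle

How it is judged (in metres and radians):
On the way, in this order (a step that is already met when the one before it is completed fails the run):
1. a scroll box is lowered into the foam pocket while the fingers still hold it: no more than 10 mm above the pocket floor, within 11 mm of the pocket's centre each way (((x of scroll_box_1_center in the frame of pocket between -0.011 and 0.011 m and y of scroll_box_1_center in the frame of pocket between -0.011 and 0.011 m and z of scroll_box_1_center in the frame of pocket below 0.038 m and contact force between the fingers and scroll_box_1 above 0.3 N) or (x of scroll_box_2_center in the frame of pocket between -0.011 and 0.011 m and y of scroll_box_2_center in the frame of pocket between -0.011 and 0.011 m and z of scroll_box_2_center in the frame of pocket below 0.038 m and contact force between the fingers and scroll_box_2 above 0.3 N) or (x of scroll_box_3_center in the frame of pocket between -0.011 and 0.011 m and y of scroll_box_3_center in the frame of pocket between -0.011 and 0.011 m and z of scroll_box_3_center in the frame of pocket below 0.038 m and contact force between the fingers and scroll_box_3 above 0.3 N))), for 0.05 s.
2. the drawer is pushed fully shut (within 6 mm) (value of joint drawer above 0.229 m), for 0.2 s.
At the end, for the whole second after the job is handed in: The full scroll box (over 2.2 N on the drawer; an empty one is under 1.5 N) lies flat, lid up, on the pocket floor (4 mm in height, 11 mm of the centre each way, 0.05 rad), the upper drawer is shut within 6 mm, and both empty boxes lie flat, lids up, on the felt (4 mm in height, centres over it) (value of joint drawer above 0.229 m and angle between each of scroll_box_1_center, scroll_box_2_center, scroll_box_3_center's own z axis and vertical below 0.05 rad and ((x of scroll_box_1_center in the frame of pocket between -0.011 and 0.011 m and y of scroll_box_1_center in the frame of pocket between -0.011 and 0.011 m and z of scroll_box_1_center in the frame of pocket between 0.024 and 0.032 m and contact force between scroll_box_1 and cabinet above 2.2 N and x of scroll_box_2_center in the frame of felt between -0.13 and 0.13 m and y of scroll_box_2_center in the frame of felt between -0.21 and 0.21 m and z of scroll_box_2_center in the frame of felt between 0.027 and 0.035 m and x of scroll_box_3_center in the frame of felt between -0.13 and 0.13 m and y of scroll_box_3_center in the frame of felt between -0.21 and 0.21 m and z of scroll_box_3_center in the frame of felt between 0.027 and 0.035 m) or (x of scroll_box_2_center in the frame of pocket between -0.011 and 0.011 m and y of scroll_box_2_center in the frame of pocket between -0.011 and 0.011 m and z of scroll_box_2_center in the frame of pocket between 0.024 and 0.032 m and contact force between scroll_box_2 and cabinet above 2.2 N and x of scroll_box_1_center in the frame of felt between -0.13 and 0.13 m and y of scroll_box_1_center in the frame of felt between -0.21 and 0.21 m and z of scroll_box_1_center in the frame of felt between 0.027 and 0.035 m and x of scroll_box_3_center in the frame of felt between -0.13 and 0.13 m and y of scroll_box_3_center in the frame of felt between -0.21 and 0.21 m and z of scroll_box_3_center in the frame of felt between 0.027 and 0.035 m) or (x of scroll_box_3_center in the frame of pocket between -0.011 and 0.011 m and y of scroll_box_3_center in the frame of pocket between -0.011 and 0.011 m and z of scroll_box_3_center in the frame of pocket between 0.024 and 0.032 m and contact force between scroll_box_3 and cabinet above 2.2 N and x of scroll_box_1_center in the frame of felt between -0.13 and 0.13 m and y of scroll_box_1_center in the frame of felt between -0.21 and 0.21 m and z of scroll_box_1_center in the frame of felt between 0.027 and 0.035 m and x of scroll_box_2_center in the frame of felt between -0.13 and 0.13 m and y of scroll_box_2_center in the frame of felt between -0.21 and 0.21 m and z of scroll_box_2_center in the frame of felt between 0.027 and 0.035 m))); the robot touches nothing.
It fails at once if the paper cup is moved more than 30 mm or knocked over (distance of paper_cup from where it was at the start of the episode above 0.03 m or angle between paper_cup's own z axis and vertical above 0.5 rad).
It fails at once if the brass paper weight is moved more than 30 mm or knocked over (distance of paper_weight from where it was at the start of the episode above 0.03 m or angle between paper_weight's own z axis and vertical above 0.5 rad).
It fails at once if the brush is moved more than 30 mm or knocked over (distance of brush from where it was at the start of the episode above 0.03 m or angle between brush's own z axis and vertical above 0.5 rad).
It also fails if it takes over 72 s, if anything falls off the work surface, if the arm or the gripper's body presses on something with over 40 N, if the wrist force passes 120 N, or if a joint passes its speed limit or range.

## Working session

There is one attempt and no reset: what is moved stays moved. The work goes in short steps, Python scripts to look and compute and a tool call to move; the robot and the scene stay as the last step left them, time stands still between calls to the robot, and variables do not carry over. Pictures are saved under pics/ and viewed, about 8 in all and at most 12, crops included, and the job is handed in when it is done.

Besides the shell and the picture viewer there is one more tool, called after "Request:" in YAML: its name, and indented under it one key for each argument. move_arm: Moves the arm, as the interface text tells. Its arguments: {"type":"object","properties":{"targets":{"type":"array"},"hand":{"type":"number"},"newtons":{"type":"number"}},"required":["targets"]}

```bash
mkdir -p pics
python3 - <<'E'
from station import bot, vision
import cv2, numpy as np
print(bot.state())
for n in ("top","scene"):
    c=vision.capture(n); cv2.imwrite(f"pics/{n}0.png",c["pixels"][:,:,::-1])
    print(n,c["camera_matrix"],c["distortion"],c["R"],c["t"])
E
```

```text
{'t': 0.0, 'joints': array([ 1.13000562e+00,  2.38763674e-01, -1.42630040e-02,  1.31923267e+00,
       -1.20944849e-07,  1.57080714e+00]), 'joint_vel': array([-0.00055094,  0.00030348,  0.00128912, -0.00020324, -0.0002816 ,
        0.0006114 ]), 'joint_efforts': array([-4.04071252e-04, -5.38775361e+01,  3.46433294e+01,  1.83492905e-02,
       -1.22345406e-05, -2.82405438e-05]), 'position': array([223.80788286, 474.42361246, 230.68321559]), 'ee_rot': array([-0.59693816,  0.59749214,  0.37815766, -0.37903134]), 'ft_force': array([ 1.01870252, -0.27569143, -0.05739715]), 'moment': array([0.01217679, 0.02473393, 0.02225892]), 'opening': 85.36854302784769}
top [[480.43254304   0.         286.97612068]
 [  0.         480.43254304 209.26497736]
 [  0.           0.           1.        ]] [0.00692669 0.         0.         0.         0.        ] [[-0.02349642 -0.99968185  0.00917137]
 [-0.99828133  0.02296887 -0.05391487]
 [ 0.05368706 -0.01042242 -0.99850342]] [ -71.53783178  568.38663256 1340.85155247]
scene [[453.47038306   0.         277.23957398]
 [  0.         453.47038306 212.78262701]
 [  0.           0.           1.        ]] [-0.10581964  0.          0.          0.          0.        ] [[ 0.48446442  0.87479652 -0.0050278 ]
 [ 0.55118605 -0.30970111 -0.77477685]
 [-0.6793292   0.37258056 -0.6322148 ]] [-190.38145378 -225.02761572 1388.29040739]
```

View pics/top0.png

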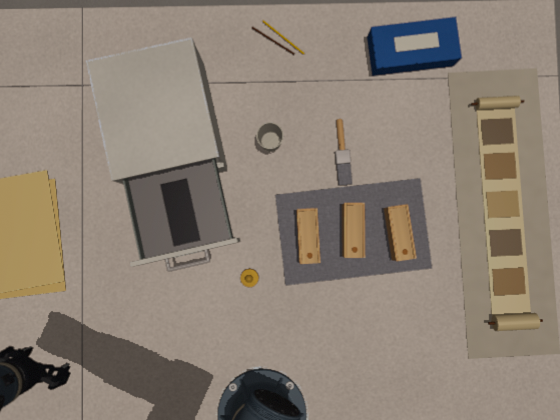

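View pics/scene0.png

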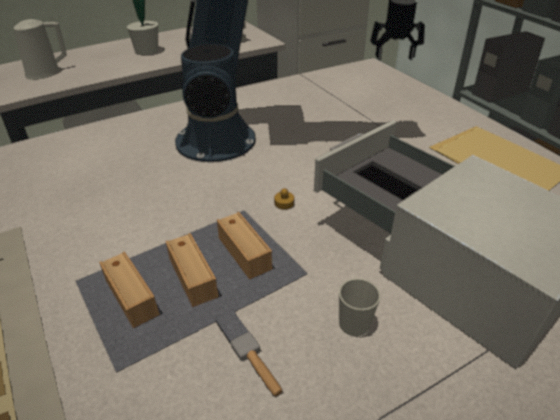

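```bash
cat > h.py <<'E'
import numpy as np, cv2
from station import bot, vision
from scipy.spatial.transform import Rotation as Ro
def ray(c,px,z,tool=None):
    """pixels -> world points on plane z"""
    u=cv2.undistortPoints(np.float64(px).reshape(-1,1,2),c["camera_matrix"],np.array(c["distortion"])).reshape(-1,2)
    d=np.c_[u,np.ones(len(u))]
    if tool is None: R=c["R"].T; C=-R@c["t"]
    else:
        Rt=rot(tool); T=c["tool_from_camera"]; R=Rt@T[:3,:3]; C=Rt@T[:3,3]+tool["position"]
    d=d@R.T
    return (C+d*((z-C[2])/d[:,2])[:,None])[:,:2]
def rot(s): q=s["ee_rot"]; return Ro.from_quat([q[1],q[2],q[3],q[0]]).as_matrix()
def rect(p):
    (c,(w,h),a)=cv2.minAreaRect(np.float32(p)); b=cv2.boxPoints((c,(w,h),a))
    e=[b[1]-b[0],b[2]-b[1]]; l=max(e,key=np.linalg.norm); l=l*np.sign(l[0])
    return np.round(c,1),round(max(w,h),1),round(min(w,h),1),round(float(np.arctan2(l[1],l[0])),3)
def blobs(m,n):
    k,_=cv2.findContours(m.astype(np.uint8)*255,cv2.RETR_EXTERNAL,cv2.CHAIN_APPROX_NONE)
    return [x.reshape(-1,2) for x in k if cv2.contourArea(x)>n]
E
python3 - <<'E'
from h import *
print("toolR\n",rot(bot.state()).round(3))
c=vision.capture("top"); print("C",-c["R"].T@c["t"])
im=c["pixels"]; hsv=cv2.cvtColor(im,cv2.COLOR_RGB2HSV)
for x in blobs((hsv[...,1]>90)&(hsv[...,2]>60),60):
    m=x.mean(0)
    if 230<m[0]<425 and 110<m[1]<300: print(m.round(),[rect(ray(c,x,z)) for z in (59,31)])
v=hsv[...,2]
print(im[212,180],im[212,150],im[235,330],im[236,308],im[236,317],im[236,300])
for x in blobs(v<35,300): print("dark",x.mean(0).round(),rect(ray(c,x,123)),rect(ray(c,x,111)))
z=cv2.resize(im[130:300,100:440],None,fx=2.3,fy=2.3,interpolation=cv2.INTER_CUBIC); cv2.imwrite("pics/crop.png",z[...,::-1])
E
```

```text
toolR
 [[ 0.427 -0.001 -0.904]
 [ 0.904 -0.001  0.427]
 [-0.001 -1.    -0.   ]]
C [ 493.74250391  -70.59535662 1370.14544726]
[249. 277.] [(array([381.5,  22.9]), 47.9, 47.6, 0.766), (array([379.1,  24.9]), 48.9, 48.6, 0.766)]
[308. 236.] [(array([ 491.2, -139.2]), 149.8, 58.5, 0.029), (array([ 491.2, -140.7]), 153.0, 59.7, 0.029)]
[400. 232.] [(array([ 493.9, -390.4]), 149.6, 67.6, 0.124), (array([ 493.9, -397.2]), 152.7, 69.0, 0.124)]
[353. 230.] [(array([ 503.7, -263.2]), 147.6, 60.3, -0.03), (array([ 503.9, -267.4]), 150.8, 61.6, -0.03)]
[340. 134.] [(array([ 768.7, -235.6]), 84.7, 17.9, 0.054), (array([ 774.6, -239.2]), 86.5, 18.3, 0.054)]
[42 39 40] [100  94  89] [94 90 91] [170 136  92] [153 116  74] [158 125  81]
dark [256. 402.] (array([80.9, -4.7]), 197.8, 96.5, -1.548) (array([77., -4.]), 199.7, 97.4, -1.548)
dark [  6. 386.] (array([129.5, 630.7]), 106.6, 42.6, 0.011) (array([126. , 637.4]), 107.6, 43.0, 0.011)
dark [ 33. 369.] (array([175.3, 565.6]), 167.7, 117.9, -1.451) (array([172.2, 571.7]), 169.3, 119.1, -1.451)
```

View pics/crop.png

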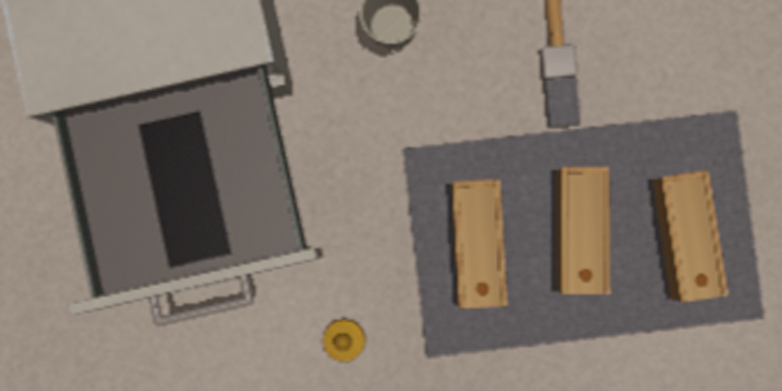

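```bash
cat >> h.py <<'E'
def plan(x,y,z,ang):
    """print shift (cm, tool axes) and roll to reach TCP x,y,z with jaw direction angle ang"""
    s=bot.state(); R=rot(s); d=np.array([x,y,z])-s["position"]; a=np.arctan2(R[1,0],R[0,0])
    print("t",round(s["t"],2),"pos",s["position"].round(1),"ang",round(a,3),"ff",s["ft_force"].round(2),"op",round(s["opening"],1),"j",s["joints"].round(2))
    print("delta_cm",(R.T@d/10).round(2),"roll",round(-(ang-a),3),"rows>=",np.ceil(max(np.linalg.norm(d)/50,abs(ang-a)/.149)))
E
python3 - <<'E'
from h import *
c=vision.capture("top"); im=c["pixels"]; v=im.max(2).copy()
m=np.zeros_like(v,bool); m[165:255,150:212]=v[165:255,150:212]<62
for x in blobs(m,300): print("pocket",x.mean(0).round(),rect(ray(c,x,123)),cv2.boxPoints(cv2.minAreaRect(np.float32(ray(c,x,123)))).round())
# drawer front ends (crop px -> full px), handle ends; cabinet top front corners
f=lambda a:np.array(a)/2.3+[100,130]
print("front top edge z187",ray(c,f([[72,310],[318,254]]),187))
print("handle z168",ray(c,f([[156,320],[252,297]]),168))
print("cab front corners z190",ray(c,f([[28,116],[272,66]]),190))
plan(491,-140,230,1.6)
E
```

```text
pocket [180. 212.] (array([561. , 194.2]), 163.7, 70.1, 0.203) [[474. 212.]
 [488. 143.]
 [648. 176.]
 [634. 245.]]
front top edge z187 [[430.37544233 300.28854917]
 [483.48948419  38.4360324 ]]
handle z168 [[416.4038753  216.05216959]
 [438.61162887 112.30867204]]
cab front corners z190 [[638.01295177 344.90757553]
 [686.17272237  83.8602151 ]]
t 0.2 pos [223.9 474.6 230.9] ang 1.13 ff [0.03 0.61 0.72] op 85.4 j [ 1.13  0.24 -0.01  1.32  0.    1.57]
delta_cm [-44.19   0.13 -50.38] roll -0.47 rows>= 14.0
```

Request:
move_arm:
  targets:
    - {"delta_pos": [-3.2,0,-3.6],"roll": -0.03}
    - {"delta_pos": [-6.4,0,-7.2],"roll": -0.06}
    - {"delta_pos": [-9.6,0,-10.8],"roll": -0.1}
    - {"delta_pos": [-12.8,0,-14.4],"roll": -0.13}
    - {"delta_pos": [-16,0,-18],"roll": -0.17}
    - {"delta_pos": [-19,0,-21.7],"roll": -0.2}
    - {"delta_pos": [-22,0,-25.2],"roll": -0.24}
    - {"delta_pos": [-25,0,-28.7],"roll": -0.27}
    - {"delta_pos": [-28.5,0,-32.4],"roll": -0.3}
    - {"delta_pos": [-31.7,0,-36],"roll": -0.34}
    - {"delta_pos": [-35,0,-40],"roll": -0.37}
    - {"delta_pos": [-38,0,-43.5],"roll": -0.4}
    - {"delta_pos": [-41,0,-47],"roll": -0.44}
    - {"delta_pos": [-44.2,0,-50.4],"roll": -0.47}
    - {"delta_pos": [-44.2,0,-50.4],"roll": -0.47}
    - {"delta_pos": [-44.2,0,-50.4],"roll": -0.47}
    - {"delta_pos": [-44.2,0,-50.4],"roll": -0.47}
  hand: 100
  newtons: 40

```text
t: 1.9
position: [490.7, -139.4, 231.2]
ee_rot: [0.493, -0.492, -0.507, 0.507]
ft_force: [0.1, 0.5, -0.4]
opening: 85.8
```

Run:
```python
from h import *
s=bot.state(); c=vision.capture("wrist"); im=c["pixels"]; cv2.imwrite("pics/w1.png",im[...,::-1])
hsv=cv2.cvtColor(im,cv2.COLOR_RGB2HSV)
for x in blobs((hsv[...,1]>90)&(hsv[...,2]>60),1500): print(x.mean(0).round(),rect(ray(c,x,59,s)))
plan(491,-140,30,1.6)
```

```text
[173. 190.] (array([ 503.3, -258.3]), 152.7, 69.8, -0.027)
[286. 184.] (array([ 490.8, -139.3]), 148.8, 56.8, 0.026)
[ 55. 177.] (array([ 492.1, -377.2]), 149.9, 90.9, 0.122)
[442.  83.] (array([381.8,   5.8]), 51.4, 45.3, -1.413)
t 1.95 pos [ 490.8 -139.1  231.3] ang 1.601 ff [ 0.31 -0.16  0.9 ] op 85.3 j [-0.28  0.21 -0.05  1.31  0.   -0.31]
delta_cm [-9.000e-02  2.013e+01 -2.000e-02] roll 0.001 rows>= 5.0
```

View pics/w1.png

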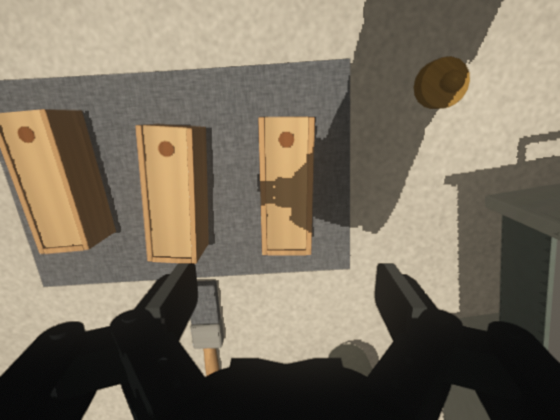

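Request:
move_arm:
  targets:
    - {"delta_pos": [0,4,0],"roll": 0}
    - {"delta_pos": [0,8,0],"roll": 0}
    - {"delta_pos": [0,12,0],"roll": 0}
    - {"delta_pos": [0,15,0],"roll": 0}
    - {"delta_pos": [0,18,0],"roll": 0}
    - {"delta_pos": [0,20.3,0],"roll": 0}
    - {"delta_pos": [0,20.3,0],"roll": 0}
    - {"delta_pos": [0,20.3,0],"roll": 0}

```text
t: 2.75
position: [491.2, -139.2, 29.0]
ee_rot: [0.492, -0.492, -0.508, 0.508]
ft_force: [0.9, 0.6, 0.7]
opening: 85.3
```

Request:
move_arm:
  targets:
    - {"delta_pos": [0,0,0],"roll": 0}
    - {"delta_pos": [0,0,0],"roll": 0}
    - {"delta_pos": [0,0,0],"roll": 0}
    - {"delta_pos": [0,0,0],"roll": 0}
    - {"delta_pos": [0,0,0],"roll": 0}
    - {"delta_pos": [0,0,0],"roll": 0}
    - {"delta_pos": [0,0,0],"roll": 0}
    - {"delta_pos": [0,0,0],"roll": 0}
  hand: 0
  newtons: 40

```text
t: 3.55
position: [492.2, -140.1, 29.8]
ee_rot: [-0.492, 0.493, 0.508, -0.507]
ft_force: [0.0, 1.3, 6.1]
opening: 55.4
```

Request:
move_arm:
  targets:
    - {"delta_pos": [0,-1,0],"roll": 0}
    - {"delta_pos": [0,-2,0],"roll": 0}
    - {"delta_pos": [0,-3,0],"roll": 0}
    - {"delta_pos": [0,-4,0],"roll": 0}
    - {"delta_pos": [0,-4,0],"roll": 0}
    - {"delta_pos": [0,-4,0],"roll": 0}
    - {"delta_pos": [0,-4,0],"roll": 0}
    - {"delta_pos": [0,-4,0],"roll": 0}

```text
t: 4.35
position: [490.9, -139.9, 67.9]
ee_rot: [0.493, -0.492, -0.507, 0.507]
ft_force: [0.4, 0.5, -1.2]
opening: 55.5
```

Run:
```python
from h import *
F=[]
for i in range(5): F.append(bot.state()["ft_force"]); vision.capture("wrist")
print(np.array(F).round(2),np.mean(F,0)); plan(490.8,-139.3,28,1.6)
```

```text
[[ 0.38  0.48 -1.23]
 [ 0.32  0.4  -0.29]
 [ 1.3   0.14 -0.78]
 [-0.91 -0.12 -1.07]
 [ 0.15  0.22 -0.68]] [ 0.24706788  0.22497912 -0.80969424]
t 4.6 pos [ 491.1 -140.    68.1] ang 1.6 ff [ 0.43  0.2  -2.43] op 54.8 j [-0.28  0.33 -0.34  0.91 -0.   -0.31]
delta_cm [0.07 4.01 0.03] roll -0.0 rows>= 1.0
```

Request:
move_arm:
  targets:
    - {"delta_pos": [0,1.5,0],"roll": 0}
    - {"delta_pos": [0,3,0],"roll": 0}
    - {"delta_pos": [0,3.6,0],"roll": 0}
    - {"delta_pos": [0,4,0],"roll": 0}
    - {"delta_pos": [0,4,0],"roll": 0}
    - {"delta_pos": [0,4,0],"roll": 0}

```text
t: 5.2
position: [490.7, -139.9, 29.7]
ee_rot: [0.493, -0.493, -0.507, 0.507]
ft_force: [-7.8, 3.1, 15.1]
opening: 55.2
```

Request:
move_arm:
  targets:
    - {"delta_pos": [0,0,0],"roll": 0}
    - {"delta_pos": [0,0,0],"roll": 0}
    - {"delta_pos": [0,0,0],"roll": 0}
    - {"delta_pos": [0,0,0],"roll": 0}
    - {"delta_pos": [0,0,0],"roll": 0}
    - {"delta_pos": [0,-3,0],"roll": 0}
    - {"delta_pos": [0,-7,0],"roll": 0}
    - {"delta_pos": [0,-10,0],"roll": 0}
    - {"delta_pos": [0,-10,0],"roll": 0}
    - {"delta_pos": [0,-10,0],"roll": 0}
  hand: 100

```text
t: 6.2
position: [491.5, -140.1, 128.6]
ee_rot: [-0.492, 0.493, 0.507, -0.507]
ft_force: [-1.0, 0.3, -0.6]
opening: 85.5
```

Run:
```python
from h import *
plan(503.5,-265.2,130,1.543)
```

```text
t 6.2 pos [ 491.5 -140.1  128.6] ang 1.6 ff [-0.95  0.3  -0.56] op 85.5 j [-0.28  0.27 -0.24  1.06 -0.   -0.31]
delta_cm [-12.54  -0.13  -0.83] roll 0.057 rows>= 3.0
```

Request:
move_arm:
  targets:
    - {"delta_pos": [-4.2,0,-0.3],"roll": 0.02}
    - {"delta_pos": [-8.4,0,-0.6],"roll": 0.04}
    - {"delta_pos": [-12.5,0,-0.8],"roll": 0.057}
    - {"delta_pos": [-12.5,0,-0.8],"roll": 0.057}
    - {"delta_pos": [-12.5,0,-0.8],"roll": 0.057}
    - {"delta_pos": [-12.5,0,-0.8],"roll": 0.057}
    - {"delta_pos": [-12.5,4,-0.8],"roll": 0.057}
    - {"delta_pos": [-12.5,7.5,-0.8],"roll": 0.057}
    - {"delta_pos": [-12.5,9.9,-0.8],"roll": 0.057}
    - {"delta_pos": [-12.5,9.9,-0.8],"roll": 0.057}
    - {"delta_pos": [-12.5,9.9,-0.8],"roll": 0.057}

```text
t: 7.3
position: [502.8, -263.7, 29.6]
ee_rot: [0.507, -0.506, -0.493, 0.493]
ft_force: [1.0, 0.3, 1.0]
opening: 85.5
```

Request:
move_arm:
  targets:
    - {"delta_pos": [0,0,0],"roll": 0}
    - {"delta_pos": [0,0,0],"roll": 0}
    - {"delta_pos": [0,0,0],"roll": 0}
    - {"delta_pos": [0,0,0],"roll": 0}
    - {"delta_pos": [0,0,0],"roll": 0}
    - {"delta_pos": [0,0,0],"roll": 0}
    - {"delta_pos": [0,0,0],"roll": 0}
    - {"delta_pos": [0,0,0],"roll": 0}
  hand: 0
  newtons: 40

```text
t: 8.1
position: [503.8, -265.1, 31.0]
ee_rot: [-0.506, 0.508, 0.493, -0.493]
ft_force: [-1.3, 0.7, 4.9]
opening: 55.4
```

Request:
move_arm:
  targets:
    - {"delta_pos": [0,-1,0],"roll": 0}
    - {"delta_pos": [0,-2,0],"roll": 0}
    - {"delta_pos": [0,-3,0],"roll": 0}
    - {"delta_pos": [0,-4,0],"roll": 0}
    - {"delta_pos": [0,-4,0],"roll": 0}
    - {"delta_pos": [0,-4,0],"roll": 0}
    - {"delta_pos": [0,-4,0],"roll": 0}
    - {"delta_pos": [0,-4,0],"roll": 0}

```text
t: 8.9
position: [502.5, -264.6, 68.8]
ee_rot: [0.507, -0.507, -0.493, 0.493]
ft_force: [0.3, -0.0, -2.8]
opening: 55.5
```

Run:
```python
from h import *
F=[]
for i in range(6): F.append(bot.state()["ft_force"]); vision.capture("wrist")
print(np.array(F)[:,2].round(2),np.mean(F,0)); plan(503.5,-265.2,28,1.543)
```

```text
[-2.77 -2.84 -4.08 -3.69 -2.85 -3.27] [-0.12896117 -0.1796695  -3.2514068 ]
t 9.2 pos [ 502.8 -264.7   69.2] ang 1.543 ff [ 0.82 -0.   -4.42] op 55.2 j [-0.48  0.41 -0.2   0.96 -0.   -0.46]
delta_cm [-0.05  4.12 -0.07] roll -0.0 rows>= 1.0
```

Request:
move_arm:
  targets:
    - {"delta_pos": [0,-3,0],"roll": 0}
    - {"delta_pos": [0,-6,0],"roll": 0}
    - {"delta_pos": [0,-9,0],"roll": 0}
    - {"delta_pos": [0,-12,0],"roll": 0}
    - {"delta_pos": [1,-15,0],"roll": -0.01}
    - {"delta_pos": [3,-17,-0.2],"roll": -0.02}
    - {"delta_pos": [6,-18.3,-0.5],"roll": -0.05}
    - {"delta_pos": [9,-18.3,-0.8],"roll": -0.07}
    - {"delta_pos": [12,-18.3,-1],"roll": -0.09}
    - {"delta_pos": [15,-18.3,-1.3],"roll": -0.11}
    - {"delta_pos": [18,-18.3,-1.6],"roll": -0.13}
    - {"delta_pos": [21,-18.3,-1.9],"roll": -0.15}
    - {"delta_pos": [24,-18.3,-2.1],"roll": -0.17}
    - {"delta_pos": [27,-18.3,-2.4],"roll": -0.2}
    - {"delta_pos": [29.5,-18.3,-2.6],"roll": -0.22}
    - {"delta_pos": [31,-18.3,-2.7],"roll": -0.228}
    - {"delta_pos": [31.6,-18.3,-2.8],"roll": -0.228}
    - {"delta_pos": [31.6,-18.3,-2.8],"roll": -0.228}
    - {"delta_pos": [31.6,-18.3,-2.8],"roll": -0.228}

```text
t: 11.1
position: [539.6, 49.6, 252.2]
ee_rot: [0.448, -0.448, -0.547, 0.547]
ft_force: [0.1, -0.1, -2.8]
opening: 55.2
```

Run:
```python
from h import *
s=bot.state(); c=vision.capture("wrist"); im=c["pixels"]; cv2.imwrite("pics/w2.png",im[...,::-1])
v=im.max(2)
for x in blobs(v<62,1500): print(x.mean(0).round(),rect(ray(c,x,123,s)))
plan(561,194.2,250,1.771)
```

```text
[331. 330.] (array([655.8,  63.9]), 643.3, 299.5, -1.361)
t 11.15 pos [539.6  49.4 252.3] ang 1.77 ff [-0.62 -0.03 -3.9 ] op 55.0 j [ 0.09  0.26  0.07  1.38 -0.   -0.11]
delta_cm [13.77  0.22 -4.96] roll -0.001 rows>= 3.0
```

View pics/w2.png

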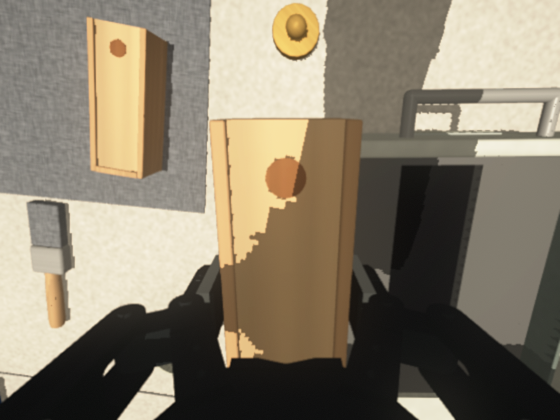

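Run:
```python
from h import *
s=bot.state(); c=vision.capture("wrist"); im=c["pixels"]; v=im.max(2).astype(int)
for r in (180,200,220,240):
    k=np.where(v[r,370:520]<45)[0]+370; print(r,k.min(),k.max())
print(v[150:175:2,440],v[200,385:412:2],v[200,462:480:2])
L=ray(c,[[402,166],[476,166],[398,240],[462,240]],123,s); print(L.round(1)); Lf=ray(c,[[402,166],[476,166],[398,240],[462,240]],111,s); print(Lf.round(1))
yaw=.2; R=np.array([[np.cos(yaw),np.sin(yaw)],[-np.sin(yaw),np.cos(yaw)]])
print("in cabinet axes rel. to est. pocket", ((L-[561,194.2])@R.T).round(1))
a=rot(s); B=ray(c,[[212,120],[360,120]],282,s)-s["position"][:2]; print("box front rel tool (long,jaw)",np.c_[B@-a[:2,2],B@a[:2,0]].round(1))
```

```text
180 400 471
200 398 468
220 396 464
240 394 460
[122 120 119 113 133 134 135 110  42  35  36  36  34] [62 61 62 60 60 61 49 20 20 18 19 20 19 19] [ 31  31  32  43  56  53  50  85 131]
[[487.4 144.8]
 [474.7 208.8]
 [556.6 163. ]
 [544.5 222.7]]
[[488.4 149.6]
 [475.2 216.5]
 [560.7 168.6]
 [548.  231. ]]
in cabinet axes rel. to est. pocket [[-81.9 -33.8]
 [-81.6  31.5]
 [-10.5 -29.8]
 [-10.5  31.2]]
box front rel tool (long,jaw) [[-74.2 -26.3]
 [-74.1  26.3]]
```

Request:
move_arm:
  targets:
    - {"delta_pos": [3,0,-1],"roll": 0}
    - {"delta_pos": [6,0,-2.2],"roll": 0}
    - {"delta_pos": [9,0,-3.3],"roll": 0}
    - {"delta_pos": [12,0,-4.4],"roll": 0}
    - {"delta_pos": [13.3,0,-4.8],"roll": 0}
    - {"delta_pos": [13.9,0,-5],"roll": 0}
    - {"delta_pos": [13.9,0,-5],"roll": 0}
    - {"delta_pos": [13.9,0,-5],"roll": 0}
    - {"delta_pos": [13.9,3,-5],"roll": 0}
    - {"delta_pos": [13.9,6,-5],"roll": 0}
    - {"delta_pos": [13.9,7.5,-5],"roll": 0}
    - {"delta_pos": [13.9,8,-5],"roll": 0}
    - {"delta_pos": [13.9,8,-5],"roll": 0}

```text
t: 12.5
position: [560.8, 195.6, 172.2]
ee_rot: [0.448, -0.448, -0.547, 0.548]
ft_force: [0.2, -0.3, -3.9]
opening: 55.2
```

Run:
```python
from h import *
plan(560.8,195.2,140,1.771)
s=bot.state(); c=vision.capture("wrist"); cv2.imwrite("pics/w3.png",c["pixels"][...,::-1])
```

```text
t 12.5 pos [560.8 195.6 172.2] ang 1.77 ff [ 0.17 -0.31 -3.94] op 55.2 j [ 0.34  0.38  0.04  1.23 -0.    0.14]
delta_cm [-0.03  3.22  0.01] roll -0.001 rows>= 1.0
```

View pics/w3.png

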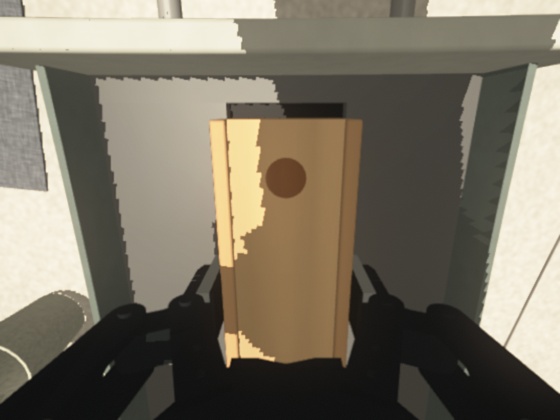

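Run:
```python
from h import *
s=bot.state(); c=vision.capture("wrist")
L=ray(c,[[227,103],[346,103]],123,s)
a=rot(s); B=L-s["position"][:2]; print("pocket front rel tool (long,jaw)",np.c_[B@-a[:2,2],B@a[:2,0]].round(1))
```

```text
pocket front rel tool (long,jaw) [[-82.7 -35.1]
 [-82.7  35.9]]
```

Request:
move_arm:
  targets:
    - {"delta_pos": [0,1,0],"roll": 0}
    - {"delta_pos": [0,2,0],"roll": 0}
    - {"delta_pos": [0,2.6,0],"roll": 0}
    - {"delta_pos": [0,2.9,0],"roll": 0}
    - {"delta_pos": [0,3.1,0],"roll": 0}
    - {"delta_pos": [0,3.2,0],"roll": 0}
    - {"delta_pos": [0,3.25,0],"roll": 0}
    - {"delta_pos": [0,3.25,0],"roll": 0}
    - {"delta_pos": [0,3.25,0],"roll": 0}

```text
t: 13.5
position: [561.1, 196.6, 140.0]
ee_rot: [-0.447, 0.448, 0.548, -0.547]
ft_force: [-0.2, -0.2, -3.3]
opening: 55.2
```

Request:
move_arm:
  targets:
    - {"delta_pos": [0,0.1,0],"roll": 0}
    - {"delta_pos": [0,0.15,0],"roll": 0}
    - {"delta_pos": [0,0.2,0],"roll": 0}
    - {"delta_pos": [0,0.2,0],"roll": 0}

```text
t: 13.9
position: [561.7, 196.7, 139.0]
ee_rot: [-0.447, 0.448, 0.548, -0.547]
ft_force: [-2.2, 0.3, 7.1]
opening: 55.4
```

Contact with the pocket floor. Release, rise clear.

Request:
move_arm:
  targets:
    - {"delta_pos": [0,0,0],"roll": 0}
    - {"delta_pos": [0,0,0],"roll": 0}
    - {"delta_pos": [0,0,0],"roll": 0}
    - {"delta_pos": [0,0,0],"roll": 0}
    - {"delta_pos": [0,0,0],"roll": 0}
    - {"delta_pos": [0,0,0],"roll": 0}
    - {"delta_pos": [0,-2,0],"roll": 0}
    - {"delta_pos": [0,-5,0],"roll": 0}
    - {"delta_pos": [0,-9,0],"roll": 0}
    - {"delta_pos": [0,-12,0],"roll": 0}
    - {"delta_pos": [0,-12,0],"roll": 0}
    - {"delta_pos": [0,-12,0],"roll": 0}
  hand: 100

```text
t: 15.1
position: [561.3, 196.6, 258.2]
ee_rot: [-0.447, 0.448, 0.548, -0.547]
ft_force: [0.2, -0.1, -0.8]
opening: 85.6
```

Run:
```python
from h import *
s=bot.state(); c=vision.capture("wrist"); im=c["pixels"]; cv2.imwrite("pics/w4.png",im[...,::-1])
hsv=cv2.cvtColor(im,cv2.COLOR_RGB2HSV)
for x in blobs((hsv[...,1]>90)&(hsv[...,2]>50),1500): print(x.mean(0).round(),rect(ray(c,x,167,s)))
u=np.array([np.cos(.2),np.sin(.2)]); print("handle est",np.array([560.8,195.4])-u*136.5)
p=np.array([560.8,195.4])-u*185; plan(p[0],p[1],s["position"][2],1.771)
```

```text
[548. 264.] (array([562. , 414.6]), 109.5, 29.5, 0.448)
[286. 203.] (array([561.5, 196.5]), 150.7, 57.3, 0.2)
[20. 66.] (array([495. ,  -2.7]), 90.6, 30.1, -0.077)
handle est [427.02091212 168.28163635]
t 15.15 pos [560.8 196.5 257.2] ang 1.771 ff [ 0.79  0.29 -0.09] op 85.4 j [ 0.34  0.35  0.22  1.43 -0.    0.14]
delta_cm [-0.1  -0.09 18.52] roll 0.0 rows>= 4.0
```

View pics/w4.png

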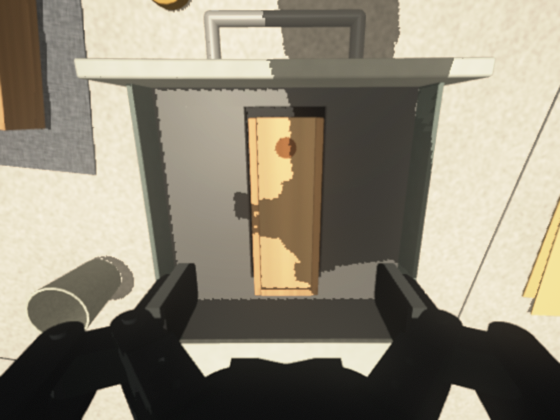

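Request:
move_arm:
  targets:
    - {"delta_pos": [0,0,4],"roll": 0}
    - {"delta_pos": [0,0,8],"roll": 0}
    - {"delta_pos": [0,0,12],"roll": 0}
    - {"delta_pos": [0,0,16],"roll": 0}
    - {"delta_pos": [0,0,18.5],"roll": 0}
    - {"delta_pos": [0,0,18.5],"roll": 0}
    - {"delta_pos": [0,0,18.5],"roll": 0}
    - {"delta_pos": [0,4,18.5],"roll": 0}
    - {"delta_pos": [0,8,18.5],"roll": 0}
    - {"delta_pos": [0,10.7,18.5],"roll": 0}
    - {"delta_pos": [0,10.7,18.5],"roll": 0}
    - {"delta_pos": [0,10.7,18.5],"roll": 0}
  hand: 0

```text
t: 16.35
position: [380.2, 159.8, 150.7]
ee_rot: [0.448, -0.447, -0.547, 0.548]
ft_force: [-0.5, 0.2, -0.1]
opening: -0.1
```

Request:
move_arm:
  targets:
    - {"delta_pos": [0,0,-1],"roll": 0}
    - {"delta_pos": [0,0,-2],"roll": 0}
    - {"delta_pos": [0,0,-2.6],"roll": 0}
    - {"delta_pos": [0,0,-3.2],"roll": 0}
    - {"delta_pos": [0,0,-4],"roll": 0}
    - {"delta_pos": [0,0,-5],"roll": 0}
    - {"delta_pos": [0,0,-6],"roll": 0}
    - {"delta_pos": [0,0,-7],"roll": 0}
    - {"delta_pos": [0,0,-8],"roll": 0}

```text
t: 17.25
position: [459.0, 175.9, 150.7]
ee_rot: [0.448, -0.448, -0.547, 0.547]
ft_force: [-2.6, 0.6, 1.6]
opening: 0.1
```

Run:
```python
from h import *
u=np.array([np.cos(.2),np.sin(.2)]);p=np.array([560.8,195.4])+u*20; plan(p[0],p[1],150,1.771)
s=bot.state(); c=vision.capture("scene"); cv2.imwrite("pics/s5.png",cv2.resize(c["pixels"][80:330,220:],None,fx=2,fy=2)[...,::-1])
```

```text
t 17.25 pos [459.  175.9 150.7] ang 1.771 ff [-2.58  0.63  1.56] op 0.1 j [ 0.37  0.22 -0.25  1.1  -0.    0.17]
delta_cm [ -0.11   0.07 -12.37] roll 0.0 rows>= 3.0
```

View pics/s5.png

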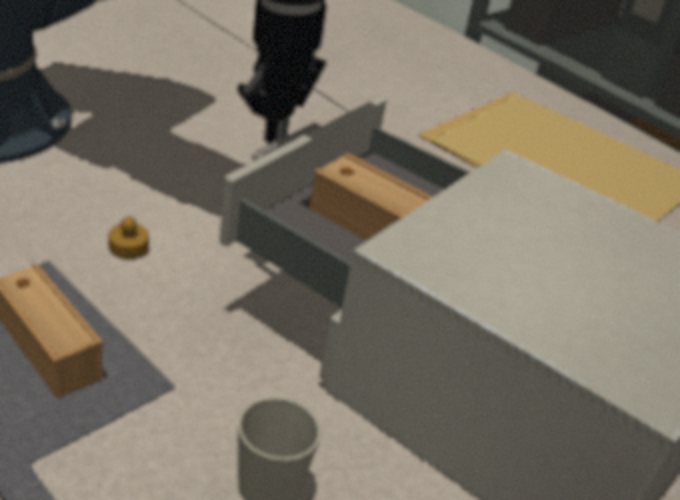

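Request:
move_arm:
  targets:
    - {"delta_pos": [0,0,-1],"roll": 0}
    - {"delta_pos": [0,0,-2],"roll": 0}
    - {"delta_pos": [0,0,-3],"roll": 0}
    - {"delta_pos": [0,0,-4],"roll": 0}
    - {"delta_pos": [0,0,-5],"roll": 0}
    - {"delta_pos": [0,0,-6],"roll": 0}
    - {"delta_pos": [0,0,-7],"roll": 0}
    - {"delta_pos": [0,0,-8],"roll": 0}
    - {"delta_pos": [0,0,-9],"roll": 0}
    - {"delta_pos": [0,0,-10],"roll": 0}
    - {"delta_pos": [0,0,-11],"roll": 0}
    - {"delta_pos": [0,0,-12],"roll": 0}
    - {"delta_pos": [0,0,-13],"roll": 0}
    - {"delta_pos": [0,0,-13.5],"roll": 0}
    - {"delta_pos": [0,0,-14],"roll": 0}
    - {"delta_pos": [0,0,-14.3],"roll": 0}
    - {"delta_pos": [0,0,-14.6],"roll": 0}
    - {"delta_pos": [0,0,-15],"roll": 0}
    - {"delta_pos": [0,0,-15],"roll": 0}

```text
t: 19.2
position: [605.8, 205.6, 150.9]
ee_rot: [-0.447, 0.448, 0.548, -0.547]
ft_force: [-0.0, 0.0, -0.6]
opening: -0.2
```

Request:
move_arm:
  targets:
    - {"delta_pos": [0,0,-0.2],"roll": 0}
    - {"delta_pos": [0,0,-0.4],"roll": 0}
    - {"delta_pos": [0,0,-0.6],"roll": 0}
    - {"delta_pos": [0,0,-0.6],"roll": 0}

```text
t: 19.6
position: [611.1, 206.7, 150.8]
ee_rot: [0.448, -0.448, -0.547, 0.548]
ft_force: [-0.7, -0.7, 0.5]
opening: 0.0
```

Request:
move_arm:
  targets:
    - {"delta_pos": [0,0,-0.2],"roll": 0}
    - {"delta_pos": [0,0,-0.4],"roll": 0}
    - {"delta_pos": [0,0,-0.5],"roll": 0}
    - {"delta_pos": [0,0,-0.5],"roll": 0}

```text
t: 20.0
position: [611.5, 206.8, 150.7]
ee_rot: [0.449, -0.446, -0.545, 0.55]
ft_force: [-20.4, -4.1, 10.6]
opening: 0.1
```

Request:
move_arm:
  targets:
    - {"delta_pos": [0,0,0.5],"roll": 0}
    - {"delta_pos": [0,0,2],"roll": 0}
    - {"delta_pos": [0,0,5],"roll": 0}
    - {"delta_pos": [0,0,9],"roll": 0}
    - {"delta_pos": [0,-3,12],"roll": 0}
    - {"delta_pos": [0,-7,15],"roll": 0}
    - {"delta_pos": [0,-10,18],"roll": 0}
    - {"delta_pos": [0,-12,20],"roll": 0}
    - {"delta_pos": [0,-12,22],"roll": 0}
    - {"delta_pos": [0,-12,22],"roll": 0}
    - {"delta_pos": [0,-12,22],"roll": 0}

```text
t: 21.1
position: [400.8, 164.1, 271.1]
ee_rot: [-0.447, 0.448, 0.548, -0.547]
ft_force: [0.6, -0.8, -1.2]
opening: 0.2
```

Run:
```python
from h import *
print(bot.state()["t"],bot.state()["position"],bot.state()["ft_force"])
t=vision.capture("top"); hsv=cv2.cvtColor(t["pixels"],cv2.COLOR_RGB2HSV)
for x in blobs((hsv[...,1]>90)&(hsv[...,2]>60),60):
    m=x.mean(0)
    if 230<m[0]<425 and 110<m[1]<300: print(m.round(),rect(ray(t,x,59)))
a=cv2.resize(t["pixels"][60:280,80:360],None,fx=1.4,fy=1.4); c=vision.capture("scene")["pixels"][60:368,160:]
cv2.imwrite("pics/end.png",np.hstack([a,c])[...,::-1])
```

```text
21.1 [400.76131351 164.11319245 271.11634723] [ 0.60810637 -0.84216966 -1.23016112]
[249. 277.] (array([381.5,  22.9]), 47.9, 47.6, 0.766)
[308. 236.] (array([ 489.8, -140.3]), 149.6, 58.3, 0.03)
[400. 232.] (array([ 493.9, -390.4]), 149.5, 67.9, 0.121)
[340. 134.] (array([ 768.7, -235.8]), 84.8, 17.8, 0.061)
```

View pics/end.png

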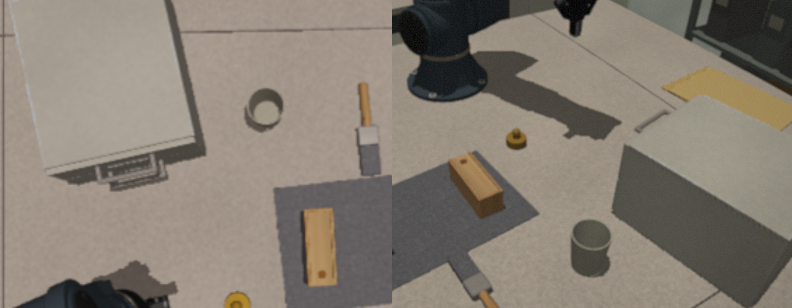

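Run:
```python
from h import *
t=vision.capture("top")
u=np.array([np.cos(.2),np.sin(.2)])
for n,p in (("handle outer corners",[[98,183],[156,172]]),("front plate outer edge",[[50,178],[198,148]]),("cab/plate seam",[[48,171],[194,141]])):
    q=ray(t,np.array(p)/1.4+[80,60],165 if n[0]=="h" else 188); print(n,q.round(0),"along u rel. cabinet front",((q-[662,214])@u).round(1))
print("tool contact face",((np.array([611.5,206.8])-[662,214])@u+11).round(1))
cv2.imwrite("pics/end2.png",cv2.resize(t["pixels"][140:210,100:240],None,fx=5,fy=5,interpolation=cv2.INTER_CUBIC)[...,::-1])
```

```text
handle outer corners [[613. 259.]
 [631. 155.]] along u rel. cabinet front [-39.  -42.5]
front plate outer edge [[621. 337.]
 [669.  77.]] along u rel. cabinet front [-15.3 -20.6]
cab/plate seam [[634. 340.]
 [681.  83.]] along u rel. cabinet front [-2.4 -6.9]
tool contact face -39.9
```

View pics/end2.png

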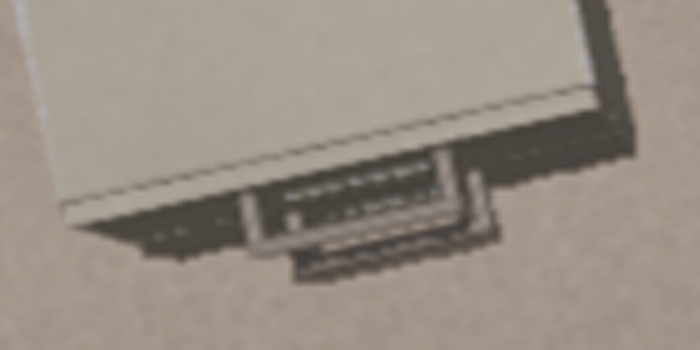

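```bash
python3 -c "
from station import bot; print(bot.job_done())"
```

```text
the job is handed in; nothing more can be done
None
```

The full scroll box is in the drawer's foam pocket and the drawer is pushed shut; I handed the job in at about 21 s of robot time. No verdict is reported, so what follows is from my own checks.

- **Finding the full box:** Box 1 read about 1.1 N when lifted, so I set it back on the felt as empty. Box 2 read about 3.3 N, so it was the full one. I did not need to lift box 3, since only one box is full.
- **Placing it:** I lowered box 2 into the pocket while gripped, until I felt contact with the floor, and only then let go. The wrist picture afterwards put its centre within about 1.5 mm of the pocket centre. It looked flat, lid up and square with the pocket. I could not look at it again once the drawer was shut.
- **Shutting the drawer:** I pushed on the handle until it met a hard stop at about 20 N, then backed off. The last close-up shows only a hairline seam, with the handle where the push left it. I could not read the drawer position directly.
- **The rest of the scene:** Box 1 is within about 2 mm of its starting place, and box 3 is unmoved, lid up. The paper weight and brush measured as unmoved, and the cup is standing in its place in the last pictures. The arm is clear of everything.

One small disagreement: the cabinet front I picked by eye in the first picture was 2 to 7 mm off the seam measured at the end. I put that down to coarse pixel picking.

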